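# Hold back the turntable's belt tensioner for a new belt

## Robot

A 6-joint arm with a two-finger parallel gripper is mounted at the origin on the work surface. World frame = base frame: x ahead of the robot, y to its left, z up, the work surface at z = 0. Lengths are in m, angles in rad, forces in N, time in s.
With the tool pointing down it reaches from about 0.4 to 0.925 m from the base axis. Payload 3.4 kg.
Tool frame: the origin (TCP) lies on the centre line of the jaws, within the pads' length; the fingertips stand ctrl.tcp_to_tips ahead of it and the grasp point (between the pads) lies 11 mm behind it (ctrl.tcp_to_tips is the distance from the TCP to the fingertips, in m); z points along the fingers, y is the line along which they close (so a half turn about z gives the same grasp; the last joint's range is limited). The gripper opens to 85 mm and grips with 20 to 120 N. Pads are 22 mm wide; open, the fingers measure 114 mm over their backs; the gripper's body (76 mm by 85 mm) begins 54 mm behind the grasp point. The pads swing forward as they close: fully open they stand 13 mm farther back than shut.
Start: joints at [-1.363, 0.307, 1.506, -0, 1.328, -0.073], TCP at [0.16, -0.552, 0.239] pointing down, gripper open.
Joint ranges: [-3.12, 3.12], [-1.05, 2.28], [0.14, 2.33], [-1.42, 4.57], [0.1, 2.73], [-2.68, 2.68]. Speed limits (rad/s): [2.57, 2.57, 3.14, 3.14, 3.14, 3.14].

## Interface

Orientations are given as a unit quaternion [w, x, y, z].
In Python, from cell import ctrl, move_gripper, vision gives the robot as it stands. Calls block until the motion is done:
- ctrl.move_pose(position, orientation): joint-space move of the TCP to a pose.
- ctrl.line_to(position, orientation=None, velocity=0.15, until_force=None): straight line of the TCP; orientation=None keeps the orientation; velocity is the mean speed in m/s. With until_force (N) it stops when the force on the tool has changed by that much, and returns True; else False.
- ctrl.goto_joints(angles): joint-space move.
- move_gripper(opening, newtons=None): finger opening in m; newtons is the grip in N (None keeps the last); returns when the fingers have stopped.
- ctrl.pause(seconds).
- ctrl.inverse_kinematics(position, orientation): joint angles nearest the present ones, or None.
- ctrl.observe(): the state.
- vision.camera(name): name is "side" or "top" or "wrist"; returns a dict with "image" (480x640x3 uint8, red, green, blue), "vfov" (degrees; the focal length in pixels is half the picture's height over the tangent of half this angle, whatever the lens; pixels are square), "cx", "cy" (the principal point, pixels), "xyz" and "rotation" of the camera in the world. Camera axes: x right, y down, z forward; pixel columns grow to the right and rows downward; lengths in m; the calibration is good to about 2 mm. A picture is of the moment at which its call begins. There is no depth.
A pose or a line that the arm cannot do raises ctrl.IKError and nothing moves.
- ctrl.job_done(): hands the job in; it is judged then, once.
The state is a dict: "t": time; "joint_positions": joint angles; "qd": joint speeds; "joint_efforts": joint torques, N m; "tcp_pos": TCP position; "tcp_rot": TCP orientation; "wrist_force": force on the tool from outside, world axes, zero at the start; "ft_torque": the same for the moment, N m; "opening": finger opening in m; "gripper_force": force on a finger pad.
Only numpy, scipy, OpenCV 4.12 (cv2) and the standard library are available. Lean on these libraries where they do the work, as an engineer would, in place of code of your own. Each camera call takes 0.05 s, during which the arm holds its last target. There are 200 camera calls.

## Task

Get the carving turntable's drive ready for a new belt: on the key box press the mushroom stop key, then the square key, then the narrow bar key, one at a time and each well down and let up again, never the small round run key. Then push the roller of the sprung tensioner arm back past the click of its ratchet, on until it is nearly at its end stop, and finish while holding it there with the fingers, so that the push and not the pawl keeps it back. Do not knock over or shift the other things on the bench.

Things in the scene. Friction and masses are not known exactly. Their poses are not given: they have to be found in the camera images.
- drive: belt drive, cover and belt off: green cast housing 240 x 170 mm, 35 mm tall, bolted down. Origin: centre of its underside; x along the 240 mm, from roller end to pawl end, y across, z up. On top: tensioner arm, pawl at the +x end, two grooved aluminium pulleys (radius 27 mm at local x 45, y 55; radius 20 mm at x 28, y -58; shafts 69 mm above the table).
- tensioner (a joint): angle of the flat steel arm about its vertical pivot, rad: 0 at rest, grows as the roller is pushed to the drive's +y (clockwise from above), end stop 0.66. A spring returns it: 4.5 N at the roller at 0, 9 N at the stop, and a few N more while climbing the pawl (about 0.05 to 0.2). The pawl clicks at 0.33: an arm let go later rests on it at about 0.32. Held means over 0.50.
- pivot (a point): the arm's pivot axis, 65 mm above the table, at drive local x 20, y 0 mm. The roller's axis is 110 mm from it: at joint value q it lies, in the drive's axes, at 110 mm x (-cos(0.3-q), -sin(0.3-q)) from the pivot.
- roller_top (a point): top centre of the upright black idler roller on the free end of the tensioner arm, 101 mm above the table; roller radius 16 mm, its full-width side reaches from 57 to 97 mm above the table. It stands free on all sides; the housing top under it is at 35 mm and the arm's top at 55 mm.
- keybox: grey key box 150 x 150 mm, 50 mm tall, bolted down, at any place and yaw. Origin: centre of its underside. Four black sprung keys in a 2 x 2 grid of 66 mm pitch on its top, in any arrangement; each travels straight down, cap tops all 74 mm above the table.
- stop_key (a joint): the mushroom key: widest, round head of 40 mm diameter on a thinner stem. Joint value in m: 0 up, 0.006 fully down, pressed beyond 0.004. Starts to move at about 1.6 N, fully down at about 4.3 N, springs back up.
- lock_key (a joint): the square key, cap 26 x 26 mm. Joint value in m: 0 up, 0.006 fully down, pressed beyond 0.004. Starts to move at about 1.6 N, fully down at about 4.3 N, springs back up.
- free_key (a joint): the narrow bar key, cap 12 x 40 mm. Joint value in m: 0 up, 0.006 fully down, pressed beyond 0.004. Starts to move at about 1.6 N, fully down at about 4.3 N, springs back up.
- run_key (a joint): the small round key, cap 18 mm in diameter: starts the motor, must not be pressed. Joint value in m, 0 up, 0.006 fully down; same spring as the others.
- stop_top (a point): top centre of the mushroom key's cap.
- lock_top (a point): top centre of the square key's cap.
- free_top (a point): top centre of the bar key's cap.
- run_top (a point): top centre of the small round key's cap.
- glue: loose white glue bottle with an orange cap, 38 mm across, 85 mm tall, standing between key box and drive; bystander. Origin: centre of its underside.
- knob_turning: loose small dark turned wooden knob, 48 mm across, 50 mm tall, standing between key box and drive; bystander. Origin: centre of its underside.
- egg: white carving egg on a dark wooden foot, 82 mm across, 105 mm tall, loose; bystander. Origin: centre of its underside.
- brush_pot: blue ceramic pot with brush handles standing in it, 72 mm across, about 190 mm tall, loose; bystander. Origin: centre of its underside.
- offcut: loose flat wooden offcut 50 x 130 x 22 mm; bystander. Origin: centre of its underside.
- chisel: carving chisel with a wooden handle, 195 mm long, 24 mm thick, lying loose; bystander. Origin: at table height under its middle.
- fuel_can: small grey fuel can 32 x 56 mm, 108 mm tall with its black nozzle, loose; bystander. Origin: centre of its underside.

How it is judged:
By the outcome, as a careful person would: the job done as asked, in the order asked, and still so for the second after the job is handed in, while the arm keeps its last pose, push and grip.
It also fails if it takes over 48 s, if anything falls off the work surface, if the arm or the gripper's body presses on something with over 40 N, if the wrist force passes 120 N, or if a joint passes its speed limit or range.

## Working session

There is one attempt and no reset: what is moved stays moved. The work goes in short steps, each a Python script; the robot and the scene stay as the last script left them, time stands still between calls to the robot, and variables do not carry over. Pictures are saved under pics/ and viewed, at most 10 in all, crops included, and the job is handed in when it is done.

```bash
ls; mkdir -p pics; python3 - <<'E'
from cell import ctrl,vision
import cv2,pickle
d={}
for n in("top","side","wrist"):
    c=vision.camera(n);d[n]=c
    cv2.imwrite(f"pics/{n}0.png",cv2.cvtColor(c["image"],cv2.COLOR_RGB2BGR))
    print(n,c["vfov"],c["cx"],c["cy"],c["xyz"],c["rotation"])
pickle.dump(d,open("cams0.pkl","wb"))
print(ctrl.tcp_to_tips,ctrl.observe())
E
```

```text
pics
top 51.698559948203446 309.35241980947893 241.84618939445724 [0.43873598 0.00464431 1.31652826] [-0.04015431  0.7063814  -0.7063055   0.02335574]
side 42.00535530708302 313.19702363983555 245.25235326117112 [-0.49347586  1.06211934  1.39530474] [ 0.16206571 -0.34472569  0.84385914 -0.37788974]
wrist 67.66198051340788 312.9679206823557 239.03839613189072 [ 0.23536752 -0.53085881  0.37322837] [ 0.12456947  0.79000739 -0.59268111 -0.09539326]
0.008 {'t': 0.15, 'joint_positions': array([-1.36248227e+00,  3.07415444e-01,  1.50735770e+00,  1.79662703e-05,
        1.32842336e+00, -7.34764421e-02]), 'qd': array([-0.00139207, -0.00117792, -0.00483045, -0.00149201,  0.0019674 ,
        0.000508  ]), 'joint_efforts': array([ 2.14104284e-04, -4.57976532e+01, -2.52219933e+01, -1.61733446e-04,
        8.44364200e-03, -3.09264976e-05]), 'tcp_pos': array([ 0.15978185, -0.55181471,  0.23859037]), 'tcp_rot': array([-8.00691565e-04,  9.90090659e-01,  1.40427363e-01, -4.53249182e-05]), 'wrist_force': array([ 0.42816054, -0.10417331,  0.6412332 ]), 'ft_torque': array([0.02434968, 0.03399834, 0.03962518]), 'gripper_force': 0.0, 'opening': 0.08524551138765467}
```

View pics/top0.png

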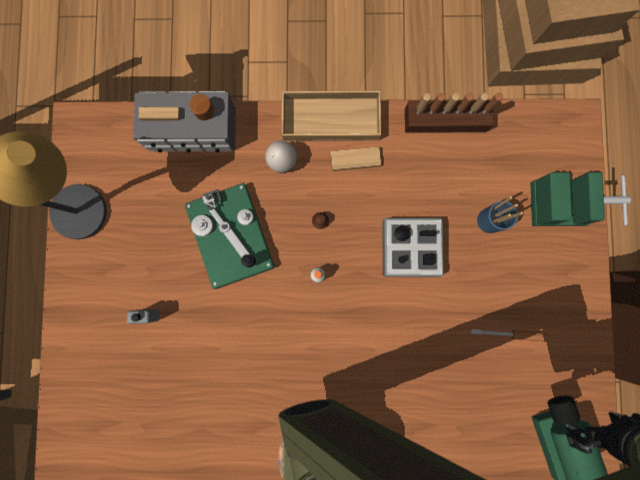

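View pics/side0.png

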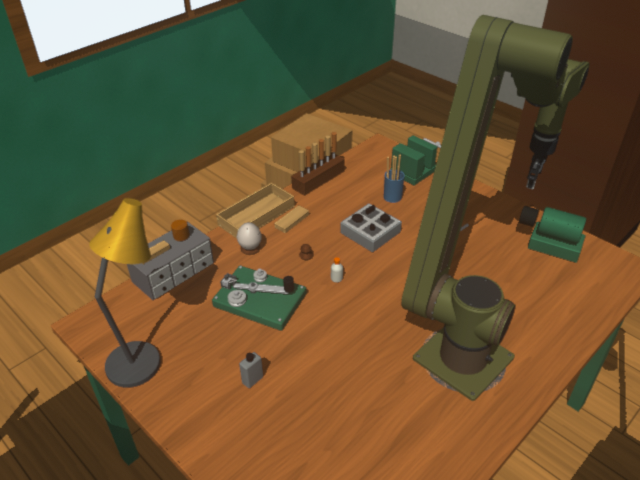

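The top view shows the key box near (414,247) and the drive near (230,235), with the roller at (248,261). The knob is at (320,220) and the glue at (318,274). The side view shows the same layout, with the key box at (371,226) and the roller at (289,284). I'll enlarge both.

```bash
python3 - <<'E'
import pickle,cv2,numpy as np
d=pickle.load(open("cams0.pkl","rb"))
def crop(n,x,y,w,h,s):
    im=cv2.cvtColor(d[n]["image"],cv2.COLOR_RGB2BGR)[y:y+h,x:x+w]
    im=cv2.convertScaleAbs(im,alpha=1.5,beta=15)
    im=cv2.resize(im,None,fx=s,fy=s,interpolation=cv2.INTER_CUBIC)
    for k in range(0,w,10):
        cv2.line(im,(k*s,0),(k*s,6 if k%20 else 12),(0,255,255),1)
        if k%20==0: cv2.putText(im,str(x+k),(k*s+2,22),0,.4,(0,255,255),1)
    for k in range(0,h,10):
        cv2.line(im,(0,k*s),(6 if k%20 else 12,k*s),(0,255,255),1)
        if k%20==0: cv2.putText(im,str(y+k),(14,k*s+5),0,.4,(0,255,255),1)
    return im
def comb(a,b,f):
    H=max(a.shape[0],b.shape[0]);o=np.zeros((H,a.shape[1]+b.shape[1],3),np.uint8)
    o[:a.shape[0],:a.shape[1]]=a;o[:b.shape[0],a.shape[1]:]=b;cv2.imwrite(f,o);print(o.shape)
comb(crop("top",180,180,100,110,4),crop("top",375,210,80,75,5),"pics/topc.png")
comb(crop("side",205,260,105,70,4),crop("side",335,195,75,60,5),"pics/sidec.png")
E
```

```text
(440, 800, 3)
(300, 795, 3)
```

View pics/topc.png

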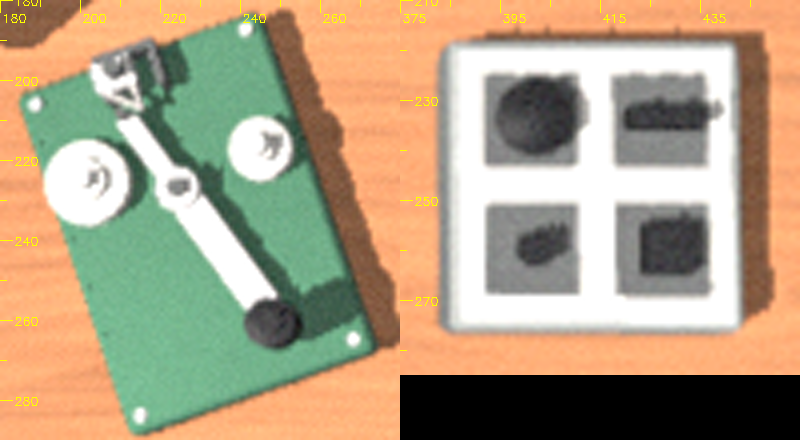

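View pics/sidec.png

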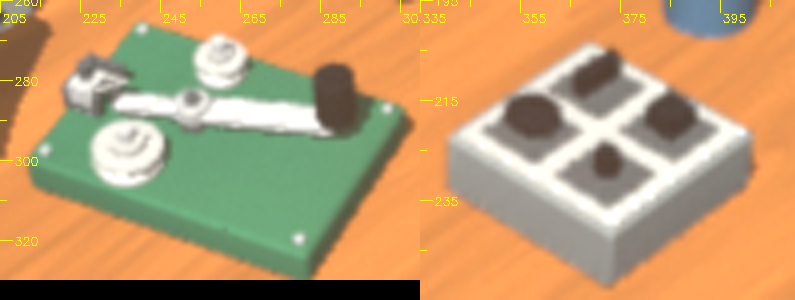

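```bash
cat >h.py <<'E'
import numpy as np,pickle
from scipy.spatial.transform import Rotation as R
from scipy.optimize import least_squares
def f(c): return 240/np.tan(np.radians(c["vfov"]/2))
def proj(c,P):
    q=np.array(c["rotation"]);M=R.from_quat(q[[1,2,3,0]]).as_matrix()
    p=(np.atleast_2d(P)-c["xyz"])@M
    return p[:,:2]/p[:,2:]*f(c)+[c["cx"],c["cy"]]
def tri(obs):
    return least_squares(lambda X:np.concatenate([(proj(c,X)-uv).ravel() for c,uv in obs]),[.5,0,.05])
def world(p,L):
    L=np.atleast_2d(L);c,s=np.cos(p[2]),np.sin(p[2])
    return np.c_[p[0]+c*L[:,0]-s*L[:,1],p[1]+s*L[:,0]+c*L[:,1],L[:,2]]
E
cat >m.py <<'E'
from h import *
d=pickle.load(open("cams0.pkl","rb"));T,S=d["top"],d["side"]
u=lambda x,y,X,Y,s,o=0:np.array([X+(x-o+.5)/s-.5,Y+(y+.5)/s-.5])
tk=lambda x,y:u(x,y,375,210,5,400); td=lambda x,y:u(x,y,180,180,4)
sk=lambda x,y:u(x,y,335,195,5,420); sd=lambda x,y:u(x,y,205,260,4)
keys=dict(stop=(tk(539,115),sk(533,111)),bar=(tk(666,115),sk(600,66)),run=(tk(551,240),sk(606,150)),sq=(tk(677,245),sk(673,112)))
K={}
for n,(a,b) in keys.items():
    r=tri([(T,a),(S,b)]);K[n]=r.x;print(n,r.x.round(4),"res",r.fun.round(1))
r=tri([(T,td(272,322)),(S,sd(334,72))]);print("roller",r.x.round(4),r.fun.round(1))
# drive bolts/corners, order (+x,-y),(-x,-y),(-x,+y),(+x,+y)
sg=np.array([[1,-1],[-1,-1],[-1,1],[1,1]])
bt=np.array([td(245,30),td(352,340),td(140,415),td(35,104)]);bs=np.array([sd(142,29),sd(386,108),sd(298,239),sd(44,149)])
for i in range(4):
    r=tri([(T,bt[i]),(S,bs[i])]);print("bolt",r.x.round(4),r.fun.round(1))
g=lambda p:np.concatenate([(proj(c,world(p,np.c_[sg*[p[3],p[4]],[.037]*4]))-o).ravel() for c,o in((T,bt),(S,bs))])
r=least_squares(g,[.45,.2,0,.108,.073]);print("drive",r.x.round(4),r.fun.round(1));D=r.x
print("roller from drive",world(D,[.02-.11*np.cos(.3),-.11*np.sin(.3),.101]).round(4))
ct=np.array([tk(738,43),tk(741,330),tk(443,330),tk(445,43)]);cs=np.array([sk(590,44),sk(752,132),sk(607,228),sk(448,138)])
best=None
L=np.c_[sg*.075,[.05]*4]
# corner order in world: (+x,-y),(-x,-y),(-x,+y),(+x,+y)
g=lambda p:np.concatenate([(proj(T,world(p,L))-ct).ravel(),(proj(S,world(p,L[[0,1,2,3]]))-cs).ravel()])
r=least_squares(g,[.43,-.25,0]);print("box",r.x.round(4),r.fun.round(1))
for n,l in dict(stop=(1,1),bar=(1,-1),run=(-1,1),sq=(-1,-1)).items(): print(n,world(r.x,[l[0]*.033,l[1]*.033,.074]).round(4))
for n,p in dict(knob=(320,219),glue=(318,274),egg=(281,156)).items():
    z=dict(knob=.05,glue=.085,egg=.06)[n]
    print(n,least_squares(lambda q:(proj(T,[q[0],q[1],z])-p).ravel(),[.4,0]).x.round(3))
E
python3 m.py
```

```text
stop [ 0.5746 -0.2009  0.0658] res [ 0.   0.  -0.1 -0. ]
bar [ 0.5733 -0.2649  0.069 ] res [ 0.3  0.4 -0.7  0. ]
run [ 0.5119 -0.2057  0.0647] res [-0.2 -0.2  0.3 -0. ]
sq [ 0.509  -0.2699  0.0614] res [ 0.   0.  -0.1  0. ]
roller [0.5035 0.1861 0.0992] [-0.1 -0.1  0.1  0. ]
bolt [0.6988 0.2155 0.0349] [ 0.1  0.1 -0.2 -0. ]
bolt [0.495  0.1432 0.0364] [-0. -0.  0.  0.]
bolt [0.4464 0.2804 0.0353] [ 0.  0. -0. -0.]
bolt [0.6497 0.353  0.0365] [ 0.1  0.1 -0.2 -0. ]
drive [0.5721 0.2481 0.3417 0.1079 0.0728] [-0.1  0.2 -0.1  0.  -0.2  0.2  0.1  0.2 -0.2 -0.4  0.  -0.1 -0.  -0.3
 -0.1 -0.1]
roller from drive [[0.5028 0.189  0.101 ]]
box [ 0.5398 -0.2296 -0.0085] [-0.2 -0.3  0.1  1.   0.3  0.4 -0.3 -0.7 -0.2 -1.4  0.6 -0.1  0.4  1.4
 -1.2 -0.9]
stop [[ 0.5731 -0.1969  0.074 ]]
bar [[ 0.5725 -0.2628  0.074 ]]
run [[ 0.5071 -0.1963  0.074 ]]
sq [[ 0.5065 -0.2623  0.074 ]]
knob [0.612 0.007]
glue [0.47  0.012]
egg [0.775 0.108]
```

Roller, bolts and drive agree: heights are about 35–37 and 99 mm. The keys read 5–12 mm low because the cap sides blend in, so I'll take two close wrist views of the box.

```bash
python3 - <<'E'
from cell import ctrl,vision,move_gripper
from h import *
import cv2
d=pickle.load(open("cams0.pkl","rb"));w=d["wrist"];o=ctrl.observe()
q=lambda v:R.from_quat(np.array(v)[[1,2,3,0]])
Rt=q(o["tcp_rot"]);off=Rt.inv().apply(np.array(w["xyz"])-o["tcp_pos"]);rel=Rt.inv()*q(w["rotation"])
print("off",off.round(3),"fwd",rel.apply([0,0,1]).round(3))
ori=[0,1,0,0];Rn=q(ori);fw=(Rn*rel).apply([0,0,1]);co=Rn.apply(off)
out=[]
move_gripper(0)
for i,(aim,z) in enumerate((((.54,-.20),.22),((.54,-.26),.22))):
    t=np.array([0,0,z]);cz=z+co[2];s=(cz-.07)/-fw[2]
    t[:2]=np.array(aim)-fw[:2]*s-co[:2]
    print(t.round(3))
    ctrl.move_pose(t,ori);ctrl.pause(.2)
    c=vision.camera("wrist");out.append(c)
    cv2.imwrite(f"pics/w{i}.png",cv2.cvtColor(cv2.convertScaleAbs(c["image"],alpha=1.5,beta=10),cv2.COLOR_RGB2BGR))
o=ctrl.observe();print(o["t"],o["tcp_pos"],o["opening"],o["wrist_force"])
pickle.dump(out,open("w.pkl","wb"))
E
```

```text
off [ 0.078  0.001 -0.135] fwd [-0.31  -0.001  0.951]
[ 0.554 -0.2    0.22 ]
[ 0.554 -0.26   0.22 ]
3.6833 [ 0.5542126  -0.25873966  0.21999525] -0.00018572147874936726 [ 0.20311043  0.72300882 -0.74928431]
```

View pics/w0.png

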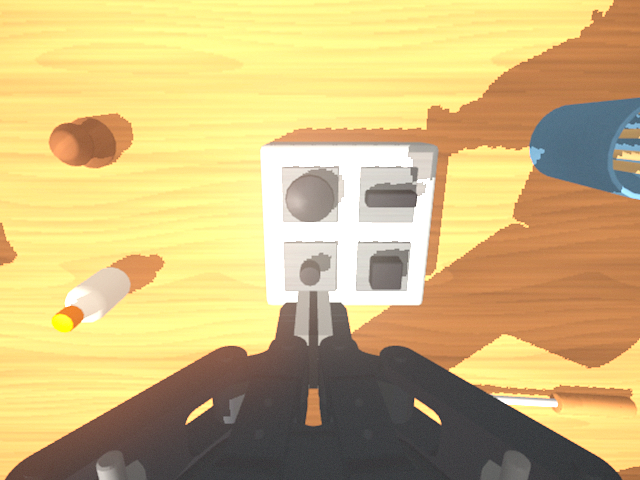

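View pics/w1.png

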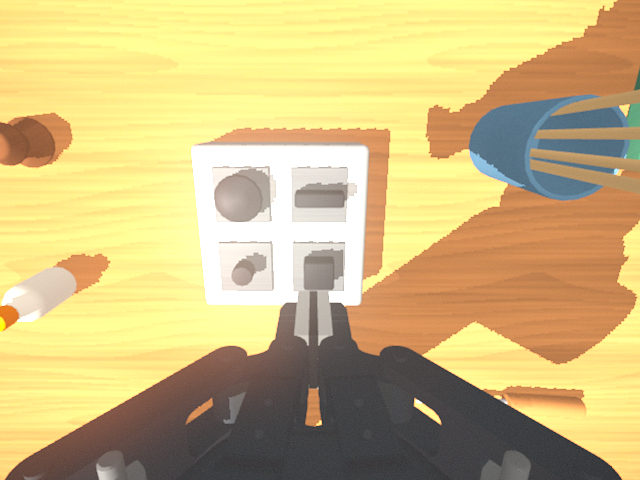

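Wrist views: stop cap at (310,199) in w0 and (238,198) in w1, bar near (391,198) and (320,197), square near (387,272) and (319,273), run near (310,272) and (243,272). I'll enlarge both to read the cap edges.

```bash
python3 - <<'E'
import pickle,cv2,numpy as np
w=pickle.load(open("w.pkl","rb"));o=[]
for i,x in ((0,258),(1,188)):
    im=cv2.cvtColor(w[i]["image"],cv2.COLOR_RGB2BGR)[138:308,x:x+184].astype(float)
    im=(255*(np.clip(im/255,0,1))**.5).astype(np.uint8)
    s=2.15;im=cv2.resize(im,None,fx=s,fy=s,interpolation=cv2.INTER_CUBIC)
    for k in range(2,184,20): p=int(k*s);cv2.line(im,(p,0),(p,8),(0,0,255),1);cv2.putText(im,str(x+k),(p+2,10),0,.35,(0,0,255),1)
    for k in range(2,170,20): p=int(k*s);cv2.line(im,(0,p),(8,p),(0,0,255),1);cv2.putText(im,str(138+k),(9,p+4),0,.35,(0,0,255),1)
    o.append(im)
cv2.imwrite("pics/wc.png",np.hstack(o))
E
```

```text
(no output)
```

View pics/wc.png

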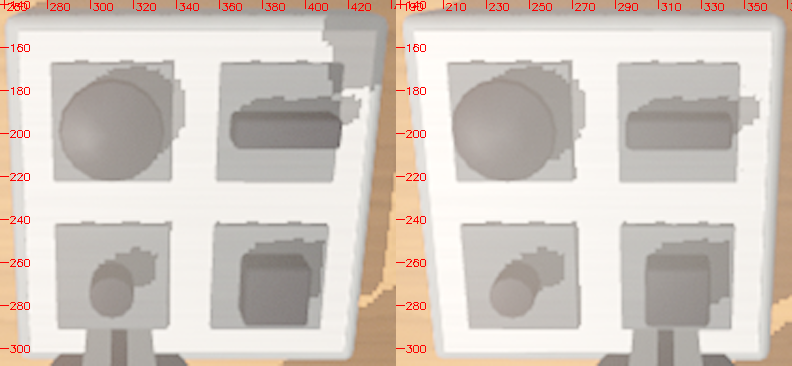

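```bash
cat >k.py <<'E'
from h import *
w=pickle.load(open("w.pkl","rb"));A,B=w
u=lambda x,y,X:np.array([X+(x+.5)/2.15-.5,138+(y+.5)/2.15-.5])
k=dict(stop=((111,130),(108,130)),bar=((286,132),(283,132)),run=((112,296),(116,296)),sq=((275,292),(282,292)))
O=[]
for n,(a,b) in k.items():
    a,b=u(*a,258),u(*b,188);O.append((a,b))
    r=tri([(A,a),(B,b)]);print(n,r.x.round(4),r.fun.round(1))
L=np.array([[.033,.033,0],[.033,-.033,0],[-.033,.033,0],[-.033,-.033,0]])
def g(p,z=None):
    P=world(p[:3],L+[0,0,p[3]])
    return np.concatenate([(proj(A,P)-[o[0] for o in O]).ravel(),(proj(B,P)-[o[1] for o in O]).ravel()])
r=least_squares(g,[.54,-.23,0,.07]);print(r.x.round(4),r.fun.round(1))
r=least_squares(lambda p:g([*p,.074]),[.54,-.23,0]);print(r.x.round(4),r.fun.round(1))
print(world(r.x,L+[0,0,.074]).round(4))
E
python3 k.py
```

```text
stop [ 0.5738 -0.1984  0.0671] [ 0.   0.1 -0.  -0.1]
bar [ 0.5732 -0.2647  0.0673] [-0. -0.  0.  0.]
run [ 0.5081 -0.1986  0.0732] [ 0.   0.1 -0.  -0.1]
sq [ 0.5071 -0.2648  0.0668] [-0. -0.  0.  0.]
[ 0.5409 -0.2314  0.0015  0.0701] [-0.   0.8  0.4 -0.3 -0.1 -1.2  0.5  0.6 -0.7  0.7 -0.3 -0.2  0.6 -1.3
 -0.3  0.7]
[ 0.542  -0.2314  0.0015] [-0.1  0.4  1.5 -0.7 -0.2 -0.6  1.4  1.2 -1.8  0.2 -0.2 -0.6 -0.4 -0.7
 -0.2  1.3]
[[ 0.575  -0.1984  0.074 ]
 [ 0.5751 -0.2644  0.074 ]
 [ 0.509  -0.1985  0.074 ]
 [ 0.5091 -0.2645  0.074 ]]
```

Both fits agree to about 2 mm: stop (.574,-.198), bar (.574,-.264), square (.508,-.2645), and the tops average 70 mm against the given 74. Next I press the keys in order.

```bash
python3 - <<'E'
from cell import ctrl
ori=[0,1,0,0]
ctrl.move_pose([.574,-.198,.125],ori)
for n,x,y in(("stop",.574,-.198),("sq",.508,-.2645),("bar",.574,-.264)):
    ctrl.line_to([x,y,.12],ori);ctrl.line_to([x,y,.088],velocity=.1);ctrl.pause(.15)
    f0=ctrl.observe()["wrist_force"]
    hit=ctrl.line_to([x,y,.068],velocity=.025,until_force=8)
    o=ctrl.observe();ctrl.pause(.2);p=ctrl.observe()
    print(n,hit,o["tcp_pos"].round(4),(o["wrist_force"]-f0).round(1),p["tcp_pos"].round(4),(p["wrist_force"]-f0).round(1),p["t"])
    ctrl.line_to([x,y,.12],velocity=.1)
ctrl.pause(.1);print(ctrl.observe()["wrist_force"].round(1),ctrl.observe()["t"])
E
```

```text
stop True [ 0.5744 -0.1981  0.076 ] [-0.2 -0.8  6. ] [ 0.5744 -0.1981  0.076 ] [ 0.  -0.2  6.7] 5.8417
sq True [ 0.5084 -0.2648  0.076 ] [-1.6  1.5  7. ] [ 0.5083 -0.2648  0.076 ] [-1.7  1.   6.4] 8.5917
bar True [ 0.5744 -0.2642  0.0761] [-0.7 -0.9  5.9] [ 0.5744 -0.2642  0.076 ] [-1.   0.7  6.6] 11.15
[-1.2 -0.  -0.2] 11.85
```

All three keys bottomed out at exactly 6 mm with over 4.3 N. Next I go over to the roller, find contact with its −y side, and follow its arc.

```bash
python3 - <<'E'
from cell import ctrl,vision
from h import *
import cv2
D=[.5721,.2481,.3417];psi=D[2]+np.pi/2
ori=[0,np.cos(psi/2),np.sin(psi/2),0]
W=lambda x,y,z:world(D,[x,y,z])[0]
rol=lambda q:np.array([.02-.11*np.cos(.3-q),-.11*np.sin(.3-q)])
loc=lambda p:np.array([[np.cos(D[2]),np.sin(D[2])],[-np.sin(D[2]),np.cos(D[2])]])@(np.array(p)[:2]-D[:2])
x,y=rol(0)
ctrl.line_to([.574,-.264,.25],velocity=.2)
ctrl.move_pose(W(x,-.085,.25),ori)
ctrl.line_to(W(x,-.085,.076),velocity=.12);ctrl.pause(.2)
f0=ctrl.observe()["wrist_force"]
hit=ctrl.line_to(W(x,-.045,.076),velocity=.025,until_force=3.5)
o=ctrl.observe();c=loc(o["tcp_pos"]);print(hit,c.round(4),(o["wrist_force"]-f0).round(1),o["t"],"expected y",y-.027)
pickle.dump((f0,c),open("c.pkl","wb"))
im=vision.camera("wrist");cv2.imwrite("pics/p.png",cv2.cvtColor(cv2.convertScaleAbs(im["image"],alpha=1.3),cv2.COLOR_RGB2BGR))
E
```

```text
True [-0.0853 -0.0596] [ 1.4 -3.4  2.5] 16.9833 expected y -0.05950722273274735
```

View pics/p.png

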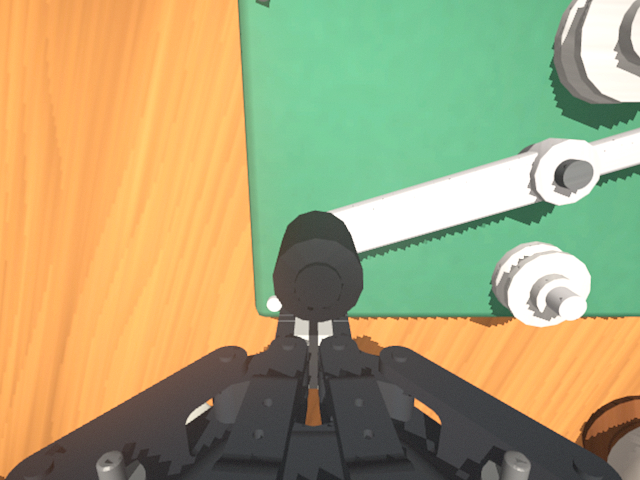

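Contact came exactly where predicted, at local y −59.6 mm. The roller at (318,270) sits square in front of the closed fingers. I now push along the arc to q≈0.59.

```bash
python3 - <<'E'
from cell import ctrl,vision
from h import *
import cv2
D=[.5721,.2481,.3417];f0,_=pickle.load(open("c.pkl","rb"))
W=lambda x,y,z:world(D,[x,y,z])[0]
rol=lambda q:np.array([.02-.11*np.cos(.3-q),-.11*np.sin(.3-q)])
loc=lambda p:np.array([[np.cos(D[2]),np.sin(D[2])],[-np.sin(D[2]),np.cos(D[2])]])@(np.array(p)[:2]-D[:2])
for q in (.1,.2,.3,.4,.5,.59):
    x,y=rol(q);h=ctrl.line_to(W(x,y-.027,.076),velocity=.04,until_force=22)
    o=ctrl.observe();l=loc(o["tcp_pos"]);F=o["wrist_force"]-f0
    print(q,h,"qest",round(.3+np.arcsin((l[1]+.027)/.11),3),l.round(4),"F_local",(world([0,0,-D[2]],F)[0]).round(1))
    if h: break
ctrl.pause(.4);o=ctrl.observe();print(o["t"],(o["wrist_force"]-f0).round(1))
for n in("wrist","top"):
    c=vision.camera(n);im=c["image"]
    pickle.dump(c,open(f"{n}_end.pkl","wb"))
    if n=="top": im=cv2.resize(im[140:340,120:460],None,fx=2.3,fy=2.3,interpolation=cv2.INTER_CUBIC)
    cv2.imwrite(f"pics/{n}e.png",cv2.cvtColor(cv2.convertScaleAbs(im,alpha=1.3),cv2.COLOR_RGB2BGR))
E
```

```text
0.1 False qest 0.083 [-0.0889 -0.0507] F_local [-2.7 -8.1  4.2]
0.2 False qest 0.175 [-0.092  -0.0407] F_local [ -5.9 -10.3   5.5]
0.3 False qest 0.304 [-0.0899 -0.0266] F_local [0.5 0.4 0.7]
0.4 False qest 0.388 [-0.0904 -0.0173] F_local [-2.1 -7.2  3.6]
0.5 False qest 0.487 [-0.09   -0.0066] F_local [-4.5 -8.   4.4]
0.59 False qest 0.575 [-0.0884  0.0029] F_local [-3.7 -8.6  4. ]
19.95 [ -2.1 -10.7   3.2]
```

View pics/wriste.png

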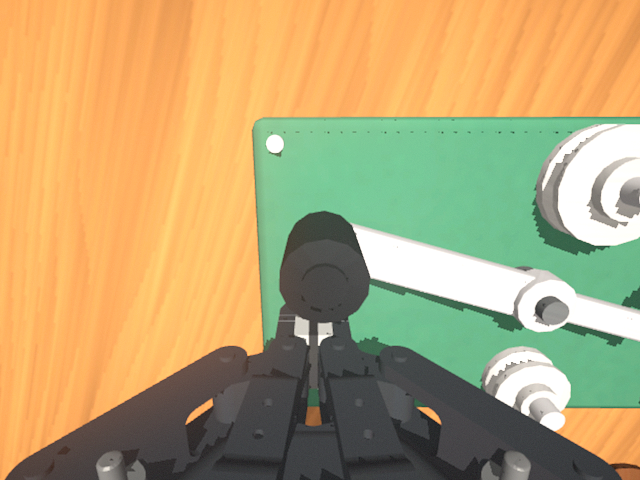

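View pics/tope.png

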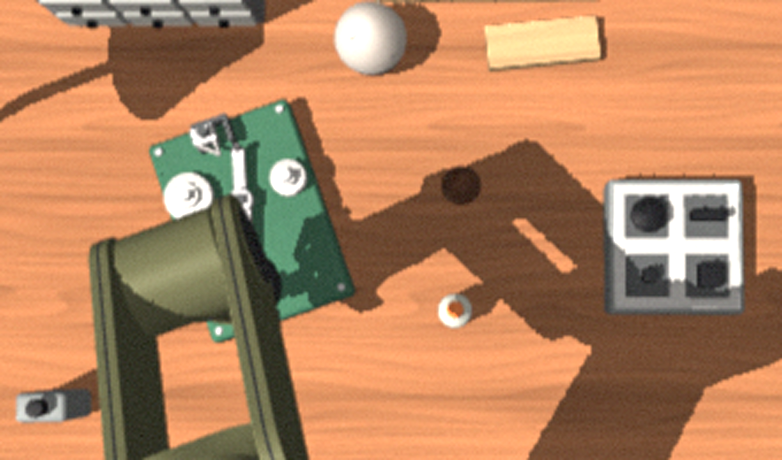

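The wrist view shows the roller, top centre about (325,287), resting against the fingertips with the arm swung well back. The top view shows the bystanders where they were. I'll check the angle from the picture, then hand in.

```bash
python3 - <<'E'
from cell import ctrl
from h import *
c=pickle.load(open("wrist_end.pkl","rb"))
P=least_squares(lambda p:(proj(c,[*p,.101])-[325,287]).ravel(),[.49,.25]).x
D=[.5721,.2481,.3417];M=np.array([[np.cos(D[2]),np.sin(D[2])],[-np.sin(D[2]),np.cos(D[2])]])
l=M@(P-D[:2])-[.02,0];q=.3-np.arctan2(-l[1],-l[0])
t=M@(ctrl.observe()["tcp_pos"][:2]-D[:2]);qt=.3+np.arcsin((t[1]+.027)/.11)
print("roller local",l.round(4),"r",np.hypot(*l).round(4),"q image",q.round(3),"q tcp",qt.round(3))
if .53<q<.65 and .54<qt<.64: ctrl.job_done();print("done")
E
```

```text
roller local [-0.1052  0.0292] r 0.1091 q image 0.571 q tcp 0.573
the job is handed in; nothing more can be done
done
```

I pressed the stop, square and bar keys in that order, each fully down and let up again, left the run key alone, and handed the job in with the fingers holding the tensioner at about 0.57 rad (held means over 0.50, end stop 0.66) and no bystander visibly moved in the last top view, which left out the chisel and brush pot.

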